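# Mount a ball valve on the leak-test stand and set it half open

## Task

Get the loose steel ball valve ready for its body leak test: lay it gently, stem up, in the channel of the blue and grey test stand, with the port under its red lever facing the test head (the block with the gauge), and gently slide the tailstock up by its black knob until the valve is clamped square between the two rubber seals with no gap. Then set the red lever half open, at 45 degrees to the pipe. Leave the other things on the table standing where they are.

Things in the scene. Friction and masses are not known exactly. Their poses are not given: they have to be found in the camera images.
- stand: Leak-test stand fixed to the table. Origin on the table under the middle of a clamped valve; +y along the channel to the test head (on the robot's right), +x towards the robot, z up. Grey bed plate 12 mm thick, x +-65, y -162 to 100 mm. Aluminium channel: floor at z = 30 mm, 52 mm wide inside (valve 46), walls to z = 42 and flared lips to z = 46 mm, outer half width 36, y -160 to 45 mm.
- gauge (a point): Centre of the pressure gauge on the far side of the test head, 97 mm above the table, fixed: 57 mm dial facing +x of the stand, 26 mm thick; it fills stand x -65 to -38, y 37 to 95 mm, z up to 126 mm.
- head_seal (a point): Centre of the face of the test head's fixed rubber seal (stand x 0, y 45, z 52 mm), axes parallel to the stand's; the valve port must bear on it. The test head behind it is a blue block, stand y 49 to 80 mm, half width 30, top z = 74 mm, then a short nipple to y = 112 mm, below z = 64 mm.
- tail (a joint): Tailstock: blue block with rubber seal and black knob, sliding in the channel, stiff (4 N). m: 0 fully back, 0.052 = clamping the valve against the head seal, 0.060 end stop. Its seal face is at stand y = value - 0.097, block 50 mm long behind it, top z = 71 mm. Free length between seals: 0.142 - value; the 90 mm valve needs some spare to be laid in, and the tailstock may start too far forward.
- tail_knob (a point): Middle of the tailstock's upright round black knob, 94 mm above the table; knob 27 mm diameter, z 78 to 111 mm, its axis 27 mm behind the tail seal's face.
- valve: Loose three-piece steel ball valve, 0.7 kg, standing stem up. Origin under its middle; pipe along y, 90 mm long. Square end caps 46 mm wide (x), 44 mm high, at y +-21 to 33 mm; round pipe ends 37 mm diameter to y +-45. Middle part, 42 mm wide (x), 42 mm long, 43 mm high, can be grasped from above across x. Stem at the origin; lever hub top at z = 60 mm, lever sleeve top at z = 65 mm.
- valve_port (a point): Centre of the face of the valve's +y port (45 mm from the middle, 22 mm above the underside): the port over which the open lever points, the one that goes to the test head.
- lever (a joint): Valve lever about the valve's vertical stem, friction 0.1 N m, stays where left. rad: 0 = closed, lever across the pipe along the valve's +x; 1.571 = open, lever along the pipe over the +y port; its direction in the valve's frame is (cos, sin). Half open is 0.785.
- lever_grip (a point): Grip point on the lever, 95 mm from the stem, 60 mm above the valve's underside (90 mm above the table when the valve lies in the channel). Red sleeve 19 mm wide, 9 mm high, from 49 to 125 mm from the stem. x axis points outward along the lever.
- silver_can: Silver spray can with a white cap, between the valve and the stand, 66 mm diameter, 170 mm tall, upright; origin under its middle. Bystander.
- small_can: Small white spray can at the left, 58 mm diameter, 150 mm tall, upright; origin under its middle. Bystander.
- screw_jar: Clear jar of screws with a red lid at the left, 63 mm diameter, 80 mm tall; origin under its middle. Bystander.
- tape_measure: Green tape measure at the front edge of the table, 36 x 82 x 65 mm; origin under its middle. Bystander.

How it is judged (in metres and radians):
On the way:
1. the valve lies stem up in the channel, let go, its lever-side port towards the test head (x of valve in the frame of stand between -0.006 and 0.006 m and z of valve in the frame of stand between 0.026 and 0.035 m and angle between valve's own z axis and vertical below 0.08 rad and y of valve_port in the frame of stand between -0.02 and 0.047 m and contact force between the fingers and valve below 0.1 N), for 0.2 s.
At the end, for the whole second after the job is handed in: The valve lies stem up in the channel, its lever-side port within 3 mm of bearing on the head seal and within 5 mm of its centre, the tailstock's seal within 3 mm of the valve's other end, the lever at 45 degrees to the pipe within 5 degrees, everything at rest (x of valve in the frame of stand between -0.006 and 0.006 m and z of valve in the frame of stand between 0.026 and 0.035 m and angle between valve's own z axis and vertical below 0.08 rad and y of valve_port in the frame of stand between -0.02 and 0.047 m and distance between valve_port and head_seal below 0.005 m and y of valve_port in the frame of head_seal above -0.003 m and value of joint tail above 0.049 m and value of joint lever between 0.7 and 0.87 rad and linear speed of valve below 0.01 m/s and velocity of joint lever below 0.05 rad/s); the robot touches nothing.
It fails at once if the silver spray can is knocked over or pushed more than 25 mm (distance of silver_can from where it was at the start of the episode above 0.025 m or angle between silver_can's own z axis and vertical above 0.3 rad).
It fails at once if the small white spray can is knocked over or pushed more than 25 mm (distance of small_can from where it was at the start of the episode above 0.025 m or angle between small_can's own z axis and vertical above 0.3 rad).
It fails at once if the jar of screws is knocked over or pushed more than 25 mm (distance of screw_jar from where it was at the start of the episode above 0.025 m or angle between screw_jar's own z axis and vertical above 0.3 rad).
It fails at once if the tape measure is knocked over or pushed more than 25 mm (distance of tape_measure from where it was at the start of the episode above 0.025 m or angle between tape_measure's own z axis and vertical above 0.3 rad).
It fails at once if the valve is dropped or slammed into the stand instead of being laid and slid (contact force between valve and stand above 60 N).
It also fails if it takes over 70 s, if anything falls off the work surface, if the arm or the gripper's body presses on something with over 40 N, if the wrist force passes 120 N, or if a joint passes its speed limit or range.

## Robot

A 6-joint arm with a two-finger parallel gripper is mounted at the origin on a cart in front of the work surface, level with it; the furniture and walls round the work are solid. World frame = base frame: x ahead of the robot, y to its left, z up, the work surface at z = 0. Lengths are in mm, angles in rad, forces in N, time in s.
With the tool pointing down it reaches from about 400 to 925 mm from the base axis. Payload 12.5 kg.
Tool frame: the origin (TCP) lies between the finger pads; the fingertips stand env.tip_extent ahead of it and the grasp point (between the pads) lies 11 mm behind it (env.tip_extent is the distance from the TCP to the fingertips, in mm); z points along the fingers, y is the line along which they close (so a half turn about z gives the same grasp; the last joint's range is limited). The gripper opens to 95 mm and grips with 3 to 60 N. Pads are 20 mm wide; open, the fingers measure 119 mm over their backs; the gripper's body (75 mm by 180 mm) begins 59 mm behind the grasp point.
Start: joints at [1.203, 0.491, 1.559, -0, 1.092, -0.106], TCP at [161.744, 603.726, 222.661] pointing down, gripper open.
Joint ranges: [-3.1, 3.1], [-0.84, 2.19], [0.05, 2.79], [-1.13, 4.28], [0.06, 2.93], [-2.69, 2.69]. Speed limits (rad/s): [2.22, 2.22, 2.79, 3.14, 3.14, 3.14].

## Interface

Orientations are given as [roll, pitch, yaw] about the fixed x, y, z axes, in that order (R = Rz(yaw) Ry(pitch) Rx(roll)).
In Python, from cell import env gives the robot as it stands.
- The arm moves only by the tool carry_out, never from a script. Its argument "motion" is a list of rows, each a list of 5 numbers: the shift along the tool's x, y, z in mm, then the turn about the tool's z in degrees, then the closure, from 0 (fully open) to 1 (shut). A call has 1 to 12 rows; each row shifts and turns the commanded pose from where the row before left it, along the tool's axes as they then stand; what a row does not reach is not made up. A row lasts 1/10 s, in which the tool goes at most 50 mm and 8.59 degrees, less where a joint would pass 70% of its speed; a pose out of reach is approached as far as the arm can. A call with a gripper value outside its range is refused whole. The fingers move at their own pace and stop on an object; the grip force is fixed at half the most. Time passes only in rows, so rows that do not move let the fingers close. It gives the time, the measured TCP pose, the force, the opening and the grip force at its end, in the units of the state.
- env.state(): the state, without advancing time (a new reading comes with each control period).
- env.read_camera(name): name is "scene" or "top" or "wrist"; returns a dict with "color" (384x512x3 uint8, red, green, blue), "K" (3x3 intrinsics, pixels), "R" (3x3) and "t" (3): a world point X has camera coordinates R X + t; the wrist camera has in their place "hand_eye" (4x4, takes a point from camera to tool coordinates, whose origin is the TCP and whose axes are the flange's). Camera axes: x right, y down, z forward; pixel columns grow to the right and rows downward; lengths in mm; the calibration is good to about 2 mm. A picture is of the moment at which its call begins: read the wrist's pose just before it. There is no depth.
- env.job_done(): hands the job in; it is judged then, once.
The state is a dict: "t": time; "joints": joint angles; "qvel": joint speeds; "tau": joint torques, N m; "eef_pos": TCP position; "tcp_rot": TCP orientation; "ft_force": force on the tool from outside, world axes, zero at the start; "moment": the same for the moment, N m; "opening": opening from 0.0 (shut) to 1.0 (fully open); "grip_force": force on a finger pad.
Only numpy, scipy, OpenCV 4.12 (cv2) and the standard library are available. Lean on these libraries where they do the work, as an engineer would, in place of code of your own. Each camera call takes 0.05 s, during which the arm holds its last target. There are 200 camera calls.

## Working session

There is one attempt and no reset: what is moved stays moved. The work goes in short steps, Python scripts to look and compute and a tool call to move; the robot and the scene stay as the last step left them, time stands still between calls to the robot, and variables do not carry over. Pictures are saved under pics/ and viewed, at most 10 in all, crops included, and the job is handed in when it is done.

Besides the shell and the picture viewer there is one more tool, called after "Request:" as a command line: name --pt "numbers of a row" for each row, then --argument value for the rest. carry_out: Moves the arm, as the interface text tells. Its arguments: {"type":"object","properties":{"motion":{"type":"array"}},"required":["motion"]}

```bash
mkdir -p pics
cat > h.py <<'E'
import numpy as np, cv2
from cell import env
from scipy.spatial.transform import Rotation as Rn
def shot(name,fn=None):
    s=env.state(); c=env.read_camera(name)
    if 'hand_eye' in c:
        H=np.array(c['hand_eye']); 
        Rt=Rn.from_euler('xyz',s['tcp_rot']).as_matrix(); t=np.array(s['eef_pos'])
        Rcw=Rt@H[:3,:3]; o=Rt@H[:3,3]+t
        c['R']=Rcw.T; c['t']=-Rcw.T@o
    c['R']=np.array(c['R']);c['t']=np.array(c['t']).ravel();c['K']=np.array(c['K'])
    if fn: cv2.imwrite('pics/'+fn,cv2.cvtColor(c['color'],cv2.COLOR_RGB2BGR))
    return c
def onz(c,u,v,z):
    d=c['R'].T@np.linalg.inv(c['K'])@[u,v,1]; o=-c['R'].T@c['t']
    return o+d*(z-o[2])/d[2]
def proj(c,X):
    p=c['K']@(c['R']@np.array(X,float)+c['t']); return p[:2]/p[2]
E
python3 - <<'E'
from h import *
s=env.state();print({k:np.round(v,3) if not isinstance(v,(str,)) else v for k,v in s.items()},env.tip_extent)
ims=[]
for n in('scene','top','wrist'):
    c=shot(n); ims.append(c['color']); np.savez('pics/'+n+'0.npz',**{k:c[k] for k in('color','K','R','t')}); print(n,c['K'].tolist(),np.round(-c['R'].T@c['t']))
    big=cv2.resize(c['color'],(800,600),interpolation=cv2.INTER_CUBIC); cv2.imwrite(f'pics/{n}0.png',big[:,:,::-1])
E
```

```text
{'t': np.float64(0.0), 'joints': array([ 1.203,  0.492,  1.559, -0.   ,  1.092, -0.106]), 'qvel': array([ 0.001, -0.001, -0.   ,  0.001,  0.001,  0.001]), 'tau': array([ 1.0000e-03, -6.1267e+01, -2.5819e+01,  6.9000e-02,  4.8000e-02,
       -0.0000e+00]), 'eef_pos': array([161.657, 603.481, 222.051]), 'tcp_rot': array([-3.14, -0.  ,  2.88]), 'ft_force': array([-0.687, -0.379,  0.757]), 'moment': array([-0.019, -0.028,  0.089]), 'grip_force': np.float64(0.0), 'opening': np.float64(1.0)} 8.0
scene [[363.4043808434344, 0.0, 255.87134790455121], [0.0, 363.4043808434344, 194.05179481344297], [0.0, 0.0, 1.0]] [ -74. -457.  826.]
top [[476.3013619709149, 0.0, 254.36973148065448], [0.0, 476.3013619709149, 185.63892443661766], [0.0, 0.0, 1.0]] [ 381.  -37. 1565.]
wrist [[271.58904237112273, 0.0, 254.41497041893206], [0.0, 271.58904237112273, 190.02772613437736], [0.0, 0.0, 1.0]] [ 93. 621. 385.]
```

View pics/top0.png

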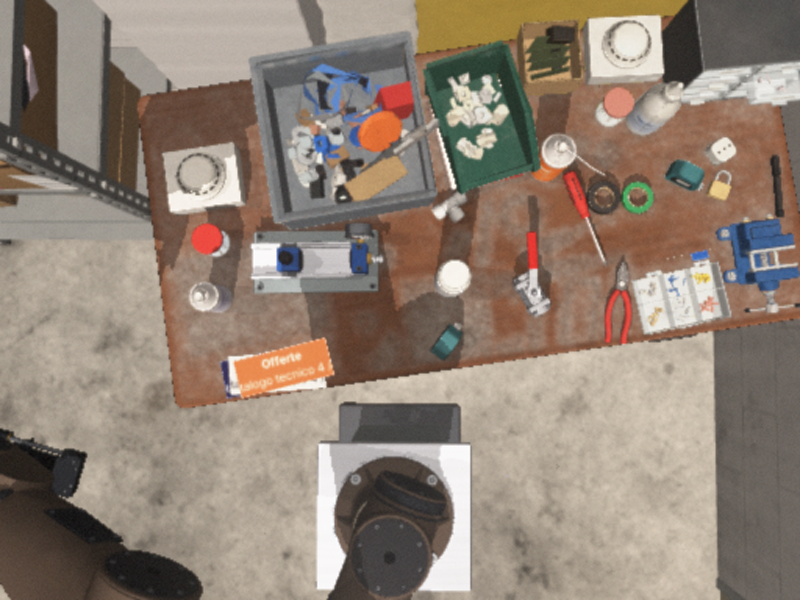

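View pics/scene0.png

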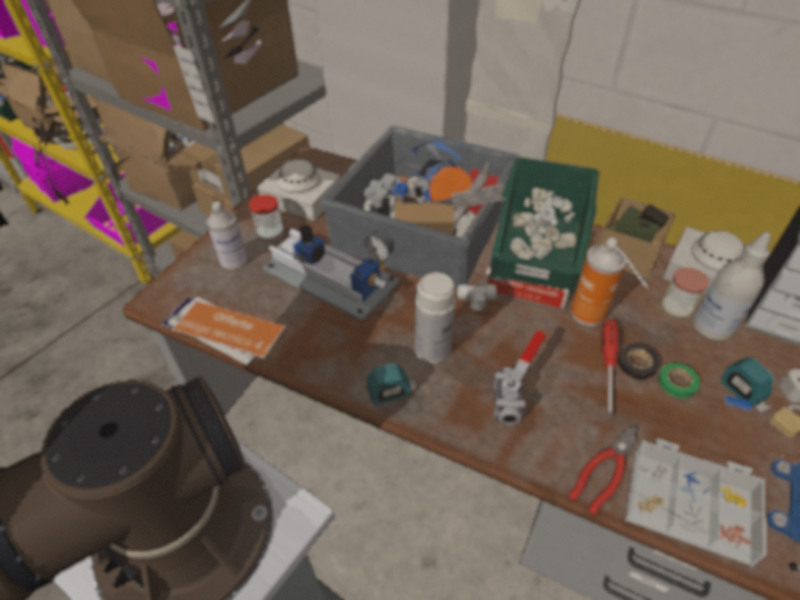

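The top view (800x600) shows the stand at about (315,262), with the tailstock's knob at (289,259) and the test head at (360,258). The silver can is at (453,278). The valve is at (535,290), its red lever reaching up to (532,235). Next I'll zoom on the stand and valve.

Run:
```python
from h import *
c=dict(np.load('pics/top0.npz')); im=c['color']
a=cv2.resize(im[140:195,155:250],(760,440),interpolation=cv2.INTER_CUBIC)[:,:,::-1]
b=cv2.resize(im[140:210,315:365],(500,700)[::1],interpolation=cv2.INTER_CUBIC)[:,:,::-1]
s=dict(np.load('pics/scene0.npz'))['color']
d=cv2.resize(s[205:280,300:360],(480,600),interpolation=cv2.INTER_CUBIC)[:,:,::-1]
o=np.zeros((600,800,3),np.uint8); o[:280,:480]=cv2.resize(im[145:195,155:241],(480,280),interpolation=cv2.INTER_CUBIC)[:,:,::-1]
o[300:600,:480]=cv2.resize(s[135:205,160:272],(480,300),interpolation=cv2.INTER_CUBIC)[:,:,::-1]
o[:400,500:785]=cv2.resize(im[140:210,315:365],(285,400),interpolation=cv2.INTER_CUBIC)[:,:,::-1]
o[410:600,500:652]=cv2.resize(s[205:280,300:360],(152,190),interpolation=cv2.INTER_CUBIC)[:,:,::-1]
cv2.imwrite('pics/crop1.png',o)
for n,u,v,z in[('tailknob',289,259,111),('valve hub',533,290,60),('lever tip',532,236,60),('silver',453,278,170),('small',204,296,150),('jar',207,239,80),('tape',447,341,65),('bedcTL',256,231,12),('bedTR',377,231,12),('bedBL',256,292,12),('bedBR',377,291,12)]:
    print(n,np.round(onz(c,u*.64,v*.64,z)))
```

```text
tailknob [523. 204. 111.]
valve hub [ 467. -283.   60.]
lever tip [ 577. -281.   60.]
silver [ 483. -115.  170.]
small [448. 359. 150.]
jar [566. 375.  80.]
tape [ 363. -109.   65.]
bedcTL [592. 291.  12.]
bedTR [592.  36.  12.]
bedBL [463. 289.  12.]
bedBR [466.  35.  12.]
```

View pics/crop1.png

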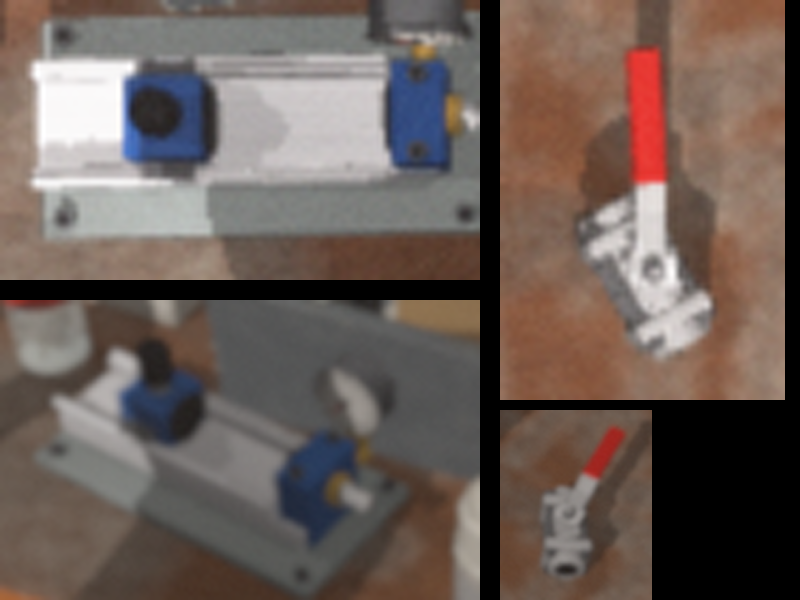

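The crop shows the valve's pipe running from lower right (670,320) to upper left (610,225), about 32° in world yaw. The lever is nearest the upper-left port, so that port is +y and the lever sits at roughly 58°. The tailstock is about 100 mm from the head and needs pushing back first. I'll start by flying to the stand for a wrist view.

Request:
carry_out --pt "-36.5 -27.5 -6.5 0 0" --pt "-36.5 -27.5 -6.5 0 0" --pt "-36.5 -27.5 -6.5 0 0" --pt "-36.5 -27.5 -6.5 0 0" --pt "-36.5 -27.5 -6.5 0 0" --pt "-36.5 -27.5 -6.5 0 0" --pt "-36.5 -27.5 -6.5 0 0" --pt "-36.5 -27.5 -6.5 0 0" --pt "-36.5 -27.5 -6.5 0 0" --pt "-36.5 -27.5 -6.5 0 0" --pt "-36.5 -27.5 -6.5 0 0" --pt "-36.5 -27.5 -6.5 0 0"

```text
t: 1.35
eef_pos: [500.2, 169.9, 300.9]
tcp_rot: [3.141, -0.0, 2.88]
ft_force: [0.7, 0.9, 0.5]
opening: 0.999
grip_force: 0.0
```

Request:
carry_out --pt "0 0 0 8.4 0" --pt "0 0 0 8.4 0" --pt "0 0 0 8.4 0" --pt "0 0 0 8.4 0" --pt "0 0 0 8.4 0" --pt "0 0 0 8.4 0" --pt "0 0 0 8.4 0" --pt "0 0 0 8.4 0" --pt "0 0 0 7.8 0" --pt "0 0 0 0 0"

```text
t: 2.35
eef_pos: [499.3, 171.6, 300.5]
tcp_rot: [-3.141, -0.0, 1.569]
ft_force: [-0.0, -0.6, -0.2]
opening: 1.0
grip_force: 0.0
```

Run:
```python
from h import *
s=env.state();print(s['t'],s['eef_pos'],np.degrees(s['tcp_rot']),np.degrees(s['joints']))
c=shot('wrist');np.savez('pics/wrist1.npz',**{k:c[k] for k in('color','K','R','t')})
cv2.imwrite('pics/wrist1.png',cv2.resize(c['color'],(800,600),interpolation=cv2.INTER_CUBIC)[:,:,::-1])
```

```text
2.35 [499.32205701 171.57093938 300.48744672] [-1.79982172e+02 -1.49481667e-03  8.98818347e+01] [1.17903893e+01 1.58756815e+01 9.65710855e+01 5.56230343e-03
 6.75703692e+01 1.19064313e+01]
```

View pics/wrist1.png

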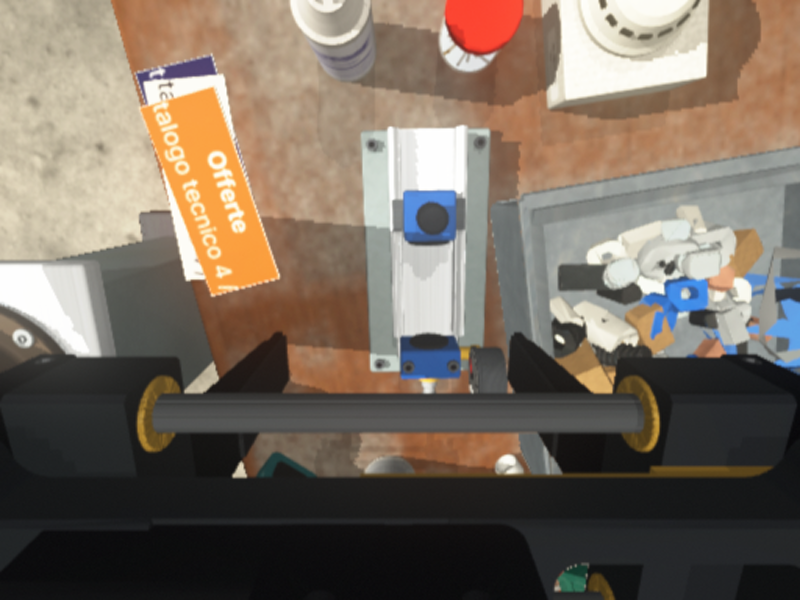

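The wrist view shows bed plate corners at (364,131), (490,128) and (371,370). The knob top is at (432,217), the tail block at (403–456, 190–243), and the head block top at (400–462, 350–378).

Run:
```python
from h import *
c=dict(np.load('pics/wrist1.npz')); im=c['color']
k=512/800
for n,u,v,z in[('bedTL',364,131,12),('bedTR',490,128,12),('bedBL',371,370,12),('knob',432,217,111),('lipLtop',390,127,46),('lipRtop',466,126,46),('lipLbot',393,335,46),('lipRbot',465,335,46),('headL',400,352,74),('headR',461,350,74)]:
    print(n,np.round(onz(c,u*k,v*k,z),1))
hsv=cv2.cvtColor(im,cv2.COLOR_RGB2HSV)
m=cv2.inRange(hsv,(105,120,60),(125,255,255)); m[:,:245]=0;m[:,300:]=0
n,l,st,ce=cv2.connectedComponentsWithStats(m)
for i in range(1,n):
    if st[i][4]>100: 
        x,y,w,h,a=st[i];print('blue',st[i]);
        for z in(71,74):print(z,[np.round(onz(c,*p,z),1).tolist() for p in((x-.5,y-.5),(x+w-.5,y-.5),(x-.5,y+h-.5),(x+w-.5,y+h-.5))])
d=cv2.inRange(hsv,(0,0,0),(180,255,50));d[:115]=0;d[160:]=0;d[:,:262]=0;d[:,:262]=0;d[:,292:]=0
n,l,st,ce=cv2.connectedComponentsWithStats(d)
for i in range(1,n):
    if st[i][4]>60: print('knob',st[i],ce[i],np.round(onz(c,*ce[i],108),1))
t=dict(np.load('pics/top0.npz'))
hsv=cv2.cvtColor(t['color'],cv2.COLOR_RGB2HSV)
m=cv2.inRange(hsv,(0,170,120),(6,255,255))|cv2.inRange(hsv,(174,170,120),(180,255,255));m[:,:325]=0;m[:,355:]=0;m[:145]=0;m[185:]=0
p=cv2.findNonZero(m);r=cv2.minAreaRect(p);b=cv2.boxPoints(r);print(r);print(np.round([onz(t,*q,65) for q in b],1))
```

```text
bedTL [466.2 294.1  12. ]
bedTR [591.6 296.5  12. ]
bedBL [468.3  36.1  12. ]
knob [527.6 216.7 111. ]
lipLtop [492.7 293.6  46. ]
lipRtop [562.5 294.2  46. ]
lipLbot [494.3  91.   46. ]
lipRbot [569.2  90.8  46. ]
headL [501.4  83.5  74. ]
headR [561.2  85.4  74. ]
blue [258 122  34  32 632]
71 [[503.7, 237.8, 71.0], [551.3, 237.7, 71.0], [503.8, 193.1, 71.0], [552.8, 193.0, 71.0]]
74 [[503.7, 237.9, 74.0], [550.9, 237.7, 74.0], [503.7, 193.5, 74.0], [552.4, 193.3, 74.0]]
blue [257 216  38  26 613]
71 [[502.2, 98.3, 71.0], [560.4, 98.1, 71.0], [502.2, 55.0, 71.0], [561.9, 54.8, 71.0]]
74 [[502.2, 99.4, 74.0], [559.9, 99.2, 74.0], [502.2, 56.4, 74.0], [561.4, 56.2, 74.0]]
((340.2784423828125, 159.51231384277344), (22.90911865234375, 5.713412284851074), 86.8201675415039)
[[ 584.9 -268.7   65. ]
 [ 585.9 -286.6   65. ]
 [ 513.5 -290.3   65. ]
 [ 512.4 -272.3   65. ]]
```

Request:
carry_out --pt "22.5 14.5 20 0 0" --pt "22.5 14 40 0 0" --pt "0 0 45 0 0.2" --pt "0 0 45 0 0.3" --pt "0 0 35 0 0.4" --pt "0 0 20 0 0.4" --pt "0 0 7 0 0.4" --pt "0 0 0 0 0.4"

```text
t: 3.2
eef_pos: [527.8, 216.6, 88.1]
tcp_rot: [-3.14, 0.0, 1.573]
ft_force: [-0.3, -0.0, -0.5]
opening: 0.607
grip_force: 0.0
```

Request:
carry_out --pt "0 0 0 0 1" --pt "0 0 0 0 1" --pt "0 0 0 0 1" --pt "0 0 0 0 1" --pt "0 0 0 0 1" --pt "0 0 0 0 1"

```text
t: 3.8
eef_pos: [528.4, 216.7, 89.2]
tcp_rot: [3.14, -0.0, 1.571]
ft_force: [1.6, -0.9, 5.4]
opening: 0.276
grip_force: 30.0
```

Request:
carry_out --pt "2 0 0 0 1" --pt "4 0 0 0 1" --pt "5 0 0 0 1" --pt "5 -0.3 0 0 1" --pt "5 0 0 0 1" --pt "5 -0.3 0 0 1" --pt "4 0 0 0 1" --pt "2 0 0 0 1" --pt "0 0 0 0 1"

```text
t: 4.7
eef_pos: [527.8, 248.8, 89.2]
tcp_rot: [3.14, -0.0, 1.571]
ft_force: [1.7, -0.7, 5.1]
opening: 0.273
grip_force: 30.0
```

Request:
carry_out --pt "0 0 0 0 0.4" --pt "0 0 0 0 0.4" --pt "0 0 0 0 0.4" --pt "0 0 -10 0 0.4" --pt "0 0 -30 0 0" --pt "-20 0 -40 0 0" --pt "-40 0 -30 0 0" --pt "-45 0 -20 0 0" --pt "-45 0 -10 0 0" --pt "-45 0 0 0 0" --pt "-45 -5 0 0 0" --pt "-45 -10 0 0 0"

```text
t: 5.9
eef_pos: [512.1, -38.1, 229.4]
tcp_rot: [3.141, 0.0, 1.571]
ft_force: [1.1, 0.5, 0.3]
opening: 1.004
grip_force: 0.0
```

Request:
carry_out --pt "-42 3 -4 0 0" --pt "-42 3 -4 0 0" --pt "-42 3 -4 0 0" --pt "-42 4 -4 0 0" --pt "-42 3 -4 0 0" --pt "0 0 0 -8.5 0" --pt "0 0 0 -8.5 0" --pt "0 0 0 -8.5 0" --pt "0 0 0 -8.5 0" --pt "0 0 0 -8.5 0" --pt "0 0 0 -8.5 0" --pt "0 0 0 -8.5 0"

```text
t: 7.1
eef_pos: [528.2, -246.3, 249.3]
tcp_rot: [3.141, 0.0, 2.615]
ft_force: [-0.4, 0.0, 1.0]
opening: 1.0
grip_force: 0.0
```

Request:
carry_out --pt "0 0 0 -8.5 0" --pt "0 0 0 -8.5 0" --pt "0 0 0 -8.5 0" --pt "0 0 0 -8.5 0" --pt "0 0 0 -8.5 0" --pt "0 0 0 -8.5 0" --pt "0 0 0 -8.5 0" --pt "0 0 0 0 0"

```text
t: 7.9
eef_pos: [528.2, -246.3, 249.2]
tcp_rot: [-3.141, 0.0, -2.633]
ft_force: [-1.2, -0.0, 0.8]
opening: 0.999
grip_force: 0.0
```

Run:
```python
from h import *
s=env.state();print(s['t'],s['eef_pos'],np.degrees(s['tcp_rot']),np.degrees(s['joints']))
c=shot('wrist');np.savez('pics/wrist2.npz',**{k:c[k] for k in('color','K','R','t')})
cv2.imwrite('pics/wrist2.png',cv2.resize(c['color'],(800,600),interpolation=cv2.INTER_CUBIC)[:,:,::-1])
print(proj(c,[467,-283,60])*800/512)
```

```text
7.9 [ 528.19814223 -246.29340322  249.20140071] [-1.79991447e+02  1.39838845e-02 -1.50869677e+02] [-3.14954164e+01  2.31909389e+01  9.34832615e+01  8.94360663e-03
  6.33114874e+01 -1.50629754e+02]
[395.93624437 185.87872728]
```

View pics/wrist2.png

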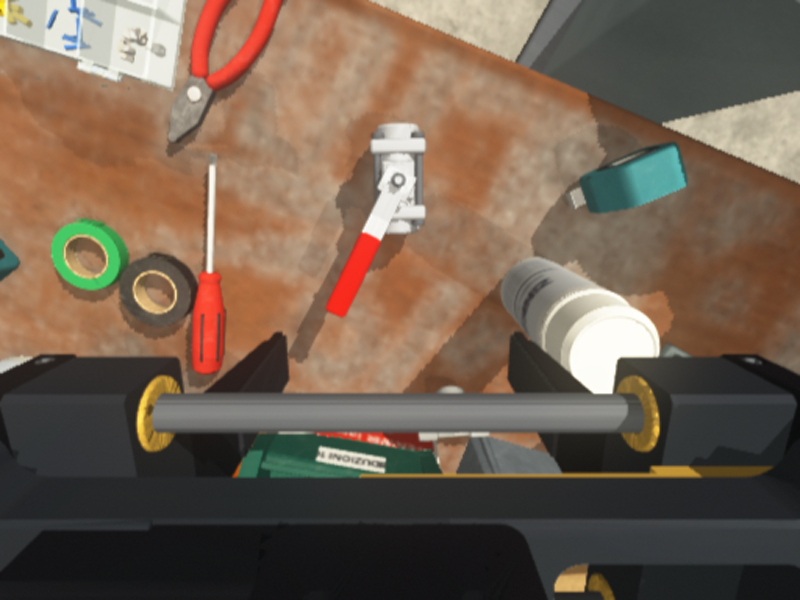

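The wrist view shows the valve with its hub at (398,180). Its caps span x 371–424 at row 145 and 377–426 at row 212, and the pipe ends are at rows 124 and 233. It is aligned with the gripper to within about 2°. The lever grip sleeve runs down to (338,312).

Run:
```python
from h import *
c=dict(np.load('pics/wrist2.npz')); k=512/800
P={}
for n,u,v,z in[('hub',398,180,60),('capTL',371,140,44),('capTR',424,140,44),('capBR',426,212,44),('endT',397,124,30),('endB',403,234,30),('grip tip',340,313,62)]:
    P[n]=onz(c,u*k-.2,v*k-.2,z); print(n,np.round(P[n],1))
d=P['endB']-P['endT'];print('pipe ang',np.degrees(np.arctan2(d[1],d[0])),np.linalg.norm(d),(P['endB']+P['endT'])/2)
d=P['capBR']-P['capTR'];print(np.degrees(np.arctan2(d[1],d[0])))
d=P['grip tip']-P['hub'];print('lever',np.degrees(np.arctan2(d[1],d[0])),np.linalg.norm(d))
im=c['color']; g=im[70:155,225:285].astype(int)
sat=g.max(2)-g.min(2); m=((sat<45)&(g.max(2)>60)).astype(np.uint8); 
n,l,st,ce=cv2.connectedComponentsWithStats(m);i=1+np.argmax(st[1:,4]);p=np.argwhere(l==i)[:,::-1].astype(np.float32)+[225,70]
p=p.astype(np.float32);r=cv2.minAreaRect(p);print(st[i],r,'centre@44',onz(c,*r[0],40))
```

```text
hub [ 462.1 -284.1   60. ]
capTL [ 445.2 -318.8   44. ]
capTR [ 424.2 -281.    44. ]
capBR [ 473.3 -250.6   44. ]
endT [ 422.6 -307.1   30. ]
endB [ 500.4 -257.7   30. ]
grip tip [ 582.8 -274.1   62. ]
pipe ang 32.39929774455304 92.06863008894936 [ 461.49306261 -282.39426827   30.        ]
31.67179745814172
lever 4.752716494566065 121.13108804240552
[   0    8   48   76 2753] ((248.5, 115.5), (75.0, 47.0), 90.0) centre@44 [ 466.34953464 -290.85814465   40.        ]
```

Request:
carry_out --pt "39.5 0 20 -1 0" --pt "39.5 0 30 -0.9 0" --pt "0 0 45 0 0" --pt "0 0 45 0 0" --pt "0 0 40 0 0" --pt "0 0 25 0 0" --pt "0 0 12 0 0" --pt "0 0 4.5 0 0" --pt "0 0 0 0 0"

```text
t: 8.85
eef_pos: [467.0, -274.7, 26.9]
tcp_rot: [-3.126, -0.029, -2.633]
ft_force: [0.5, -0.1, 0.8]
opening: 0.998
grip_force: 0.0
```

Run:
```python
from h import *
s=env.state();print(s['t'],s['eef_pos'],np.degrees(s['tcp_rot']),np.degrees(s['joints'])[[0,5]])
c=shot('wrist')
cv2.imwrite('pics/wrist3.png',cv2.resize(c['color'],(800,600),interpolation=cv2.INTER_CUBIC)[:,:,::-1])
```

```text
8.85 [ 466.95640773 -274.73138555   26.90189402] [-179.11437297   -1.68134278 -150.83683275] [ -36.52708653 -152.653442  ]
```

View pics/wrist3.png

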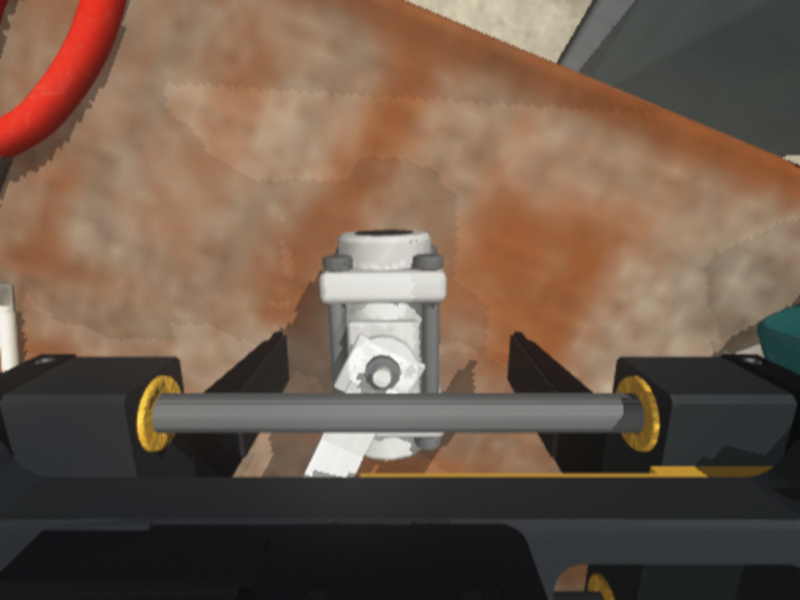

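The wrist view shows the valve between the open fingers with its hub at (382,372), off centre. J6 is at its limit (-152.7°), so the pose was not fully reached. I'll back the yaw off a few degrees and let the pads align the valve.

Request:
carry_out --pt "0 0 -3 3 0" --pt "0 0 0 2 0" --pt "0 0 0 0 0"

```text
t: 9.2
eef_pos: [467.3, -274.8, 30.9]
tcp_rot: [-3.122, -0.027, -2.72]
ft_force: [0.4, 0.5, -0.2]
opening: 0.998
grip_force: 0.0
```

Run:
```python
from h import *
s=env.state();print(s['t'],s['eef_pos'],np.degrees(s['tcp_rot']),np.degrees(s['joints']))
```

```text
9.2 [ 467.29953892 -274.82494424   30.92691058] [-178.87273105   -1.54343011 -155.81865486] [ -36.51299115   37.10881937  110.46274486   -3.55763037   32.25045203
 -147.70342114]
```

The clamping left a tilt of about 1.9°. I'll lift and see whether it recovers.

Request:
carry_out --pt "0 0 -30 0 0" --pt "0 0 -45 0 0" --pt "0 0 -45 0 0" --pt "0 0 -45 8 0" --pt "0 0 -40 8 0" --pt "0 0 0 8.5 0" --pt "0 0 0 8.5 0" --pt "0 0 0 8.5 0" --pt "0 0 0 8.5 0" --pt "0 0 0 8.5 0" --pt "0 0 0 8.5 0" --pt "0 0 0 8.5 0"

```text
t: 10.4
eef_pos: [470.5, -268.7, 235.3]
tcp_rot: [-3.11, 0.011, 2.242]
ft_force: [-0.5, -1.2, -0.0]
opening: 1.0
grip_force: 0.0
```

```bash
cat > st.py <<'E'
from h import *
s=env.state();R=Rn.from_euler('xyz',s['tcp_rot']).as_matrix();z=R[:,2]
print(round(s['t'],2),np.round(s['eef_pos'],1),'yaw',np.degrees(np.arctan2(R[1,0],R[0,0])).round(2),'tool z horiz',np.round(z[:2],4),'az',np.degrees(np.arctan2(z[1],z[0])).round(0),'J',np.degrees(s['joints']).round(1),'F',np.round(s['ft_force'],1))
E
python3 st.py
```

```text
10.4 [ 470.5 -268.7  235.3] yaw 128.46 tool z horiz [-0.0174 -0.0283] az -122.0 J [-35.8  20.6 100.1  -2.2  59.2 -73.1] F [-0.5 -1.2 -0. ]
```

Request:
carry_out --pt "0 0 0 8.5 0" --pt "0 0 0 8.5 0" --pt "0 0 0 8.5 0" --pt "0 0 0 8.5 0" --pt "0 0 0 8.5 0" --pt "0 0 0 8.5 0" --pt "0 0 0 8.5 0" --pt "0 0 0 8.5 0" --pt "0 0 0 8.5 0" --pt "0 0 0 8.5 0" --pt "0 0 0 8.5 0" --pt "0 0 0 8.5 0"

```text
t: 11.6
eef_pos: [470.5, -268.7, 235.3]
tcp_rot: [3.124, 0.028, 0.461]
ft_force: [-0.2, 0.1, -0.5]
opening: 1.001
grip_force: 0.0
```

Request:
carry_out --pt "0 0 0 8.5 0" --pt "0 0 0 8.5 0" --pt "0 0 0 8.5 0" --pt "0 0 0 8.5 0" --pt "0 0 0 8.5 0" --pt "0 0 0 8.5 0" --pt "0 0 0 8.5 0" --pt "0 0 0 8.5 0" --pt "0 0 0 8.5 0" --pt "0 0 0 8.5 0" --pt "0 0 0 8.5 0" --pt "0 0 0 8.5 0"

```text
t: 12.8
eef_pos: [470.5, -268.7, 235.3]
tcp_rot: [3.118, -0.023, -1.318]
ft_force: [0.9, -0.7, -0.3]
opening: 0.996
grip_force: 0.0
```

```bash
python3 st.py
```

```text
12.8 [ 470.5 -268.7  235.3] yaw -75.53 tool z horiz [-0.0174 -0.0282] az -122.0 J [-35.8  20.6 100.1  -2.2  59.2 130.9] F [ 0.9 -0.7 -0.3]
```

Request:
carry_out --pt "-25 -28 0 0 0" --pt "-25 -28 0 0 0" --pt "0 0 0 8 0" --pt "0 0 0 4 0" --pt "0 0 0 0 0"

```text
t: 13.3
eef_pos: [512.0, -205.9, 232.7]
tcp_rot: [3.123, -0.027, -1.522]
ft_force: [-0.0, 0.2, -1.0]
opening: 0.997
grip_force: 0.0
```

```bash
python3 st.py
```

```text
13.3 [ 512.  -205.9  232.7] yaw -87.21 tool z horiz [-0.0174 -0.0281] az -122.0 J [-27.9  21.7  98.7  -2.2  59.7 150.5] F [-0.   0.2 -1. ]
```

Request:
carry_out --pt "-17.6 -9.3 0 0 0" --pt "-17.6 -9.3 0 0 0"

```text
t: 13.5
eef_pos: [527.9, -172.2, 231.2]
tcp_rot: [3.124, -0.023, -1.517]
ft_force: [0.0, -0.2, -0.3]
opening: 1.002
grip_force: 0.0
```

```bash
python3 st.py
```

```text
13.5 [ 527.9 -172.2  231.2] yaw -86.91 tool z horiz [-0.016  -0.0237] az -124.0 J [-24.1  22.1  98.3  -1.9  59.9 153.7] F [ 0.  -0.2 -0.3]
```

Working: the tilt is shrinking in the right direction. I'll continue.

Request:
carry_out --pt "-17.6 -9.3 0 0 0" --pt "-17.6 -9.3 0 0 0"

```text
t: 13.7
eef_pos: [539.4, -148.4, 230.2]
tcp_rot: [3.134, -0.001, -1.494]
ft_force: [0.0, 0.1, 0.1]
opening: 0.997
grip_force: 0.0
```

```bash
python3 st.py
```

```text
13.7 [ 539.4 -148.4  230.2] yaw -85.61 tool z horiz [-0.0074 -0.0017] az -167.0 J [-22.   22.5  97.9  -0.3  60.  153.7] F [0.  0.1 0.1]
```

Request:
carry_out --pt "0 0 0 -8 0" --pt "0 0 0 8 0" --pt "32.6 22.3 0 0 0" --pt "32.6 22.3 0 0 0" --pt "32.6 22.3 0 0 0" --pt "32.6 22.3 0 0 0" --pt "0 0 0 -8.5 0" --pt "0 0 0 -8.5 0" --pt "0 0 0 -8.5 0" --pt "0 0 0 -8.5 0" --pt "0 0 0 -8.5 0" --pt "0 0 0 -8.5 0"

```text
t: 14.9
eef_pos: [460.0, -285.8, 231.1]
tcp_rot: [3.135, 0.005, -0.599]
ft_force: [-0.1, 0.8, 1.1]
opening: 0.999
grip_force: 0.0
```

Request:
carry_out --pt "0 0 0 -8.5 0" --pt "0 0 0 -8.5 0" --pt "0 0 0 -8.5 0" --pt "0 0 0 -8.5 0" --pt "0 0 0 -8.5 0" --pt "0 0 0 -8.5 0" --pt "0 0 0 -8.5 0" --pt "0 0 0 -6 0" --pt "0 0 0 0 0"

```text
t: 15.8
eef_pos: [459.9, -285.8, 231.0]
tcp_rot: [-3.139, 0.008, 0.539]
ft_force: [-0.3, -0.3, 0.2]
opening: 1.003
grip_force: 0.0
```

```bash
python3 st.py
```

```text
15.8 [ 459.9 -285.8  231. ] yaw 30.9 tool z horiz [-0.0078 -0.0021] az -165.0 J [-38.7  20.9 100.3  -0.4  59.1  20.7] F [-0.3 -0.3  0.2]
```

Request:
carry_out --pt "4.5 -0.7 40 -1 0" --pt "0 0 45 0 0" --pt "0 0 45 0 0" --pt "0 0 40 0 0" --pt "0 0 22 0 0" --pt "0 0 9 0 0" --pt "0 0 3 0 0" --pt "0 0 0 0 0"

```text
t: 16.6
eef_pos: [462.0, -283.9, 27.6]
tcp_rot: [-3.14, 0.008, 0.553]
ft_force: [0.0, 0.4, -0.5]
opening: 0.998
grip_force: 0.0
```

Request:
carry_out --pt "0 0 0 0 0.5" --pt "0 0 0 0 0.5" --pt "0 0 0 0 0.6" --pt "0 0 0 0 0.7" --pt "0 0 0 0 0.7" --pt "0 0 0 0 0.7" --pt "0 0 0 0 0.7"

```text
t: 17.3
eef_pos: [461.6, -283.6, 27.0]
tcp_rot: [-3.139, 0.008, 0.554]
ft_force: [0.3, 0.9, 0.3]
opening: 0.463
grip_force: 0.0
```

```bash
python3 st.py
```

```text
17.3 [ 461.6 -283.6   27. ] yaw 31.75 tool z horiz [-0.0081 -0.0025] az -163.0 J [-38.4  37.5 110.4  -0.7  32.3  20.5] F [0.3 0.9 0.3]
```

Request:
carry_out --pt "0 0 0 0 0.8" --pt "0 0 0 0 0.8" --pt "0 0 0 0 0.8" --pt "0 0 0 0 0.8"

```text
t: 17.7
eef_pos: [461.6, -283.6, 27.0]
tcp_rot: [-3.139, 0.008, 0.554]
ft_force: [-1.0, 0.8, 1.2]
opening: 0.442
grip_force: 29.7
```

Request:
carry_out --pt "0 0 -1 0 0.8" --pt "0 0 -1 4 0.8" --pt "0 0 0 7 0.8" --pt "0 0 0 8 0.8" --pt "0 0 0 7 0.8" --pt "0 0 0 4 0.8" --pt "0 0 1 0 0.8" --pt "0 0 1 0 0.8" --pt "0 0 0 0 0.3" --pt "0 0 0 0 0.2" --pt "0 0 0 0 0" --pt "0 0 0 0 0"

```text
t: 18.9
eef_pos: [461.7, -283.8, 27.1]
tcp_rot: [3.139, 0.008, 0.031]
ft_force: [-0.3, -0.7, 0.6]
opening: 0.722
grip_force: 0.0
```

Request:
carry_out --pt "0 0 -10 0 0" --pt "0 0 -25 0 0" --pt "0 0 -25 0 0" --pt "0 0 -10 -8.5 0" --pt "0 0 0 -8.5 0" --pt "0 0 0 -8.5 0" --pt "0 0 0 -8.5 0" --pt "0 0 0 -8.5 0" --pt "0 0 0 -8.5 0" --pt "0 0 0 -8.5 0" --pt "0 0 0 -8.5 0" --pt "0 0 0 -8.5 0"

```text
t: 20.1
eef_pos: [462.2, -283.5, 97.8]
tcp_rot: [-3.135, 0.004, 1.372]
ft_force: [0.1, 0.1, 0.7]
opening: 1.0
grip_force: 0.0
```

Request:
carry_out --pt "0 0 0 -8.5 0" --pt "0 0 0 -8.5 0" --pt "0 0 0 -8.5 0" --pt "0 0 0 -8.5 0" --pt "0 0 0 -8.5 0" --pt "0 0 0 -8.5 0" --pt "0 0 0 -8.5 0" --pt "0 0 0 -8.5 0" --pt "0 0 0 -8.5 0" --pt "0 0 0 -8.5 0" --pt "0 0 0 -8.5 0" --pt "0 0 0 -8.5 0"

```text
t: 21.3
eef_pos: [462.2, -283.5, 97.7]
tcp_rot: [-3.139, -0.008, -3.131]
ft_force: [-0.1, -0.1, -0.5]
opening: 1.002
grip_force: 0.0
```

Run:
```python
from h import *
exec(open('st.py').read())
c=shot('wrist');np.savez('pics/wrist4.npz',**{k:c[k] for k in('color','K','R','t')})
cv2.imwrite('pics/wrist4.png',cv2.resize(c['color'],(800,600),interpolation=cv2.INTER_CUBIC)[:,:,::-1])
```

```text
21.3 [ 462.2 -283.5   97.7] yaw -179.39 tool z horiz [-0.0076 -0.0029] az -159.0 J [ -38.3   31.   108.    -0.6   41.3 -128.5] F [-0.1 -0.1 -0.5]
```

View pics/wrist4.png

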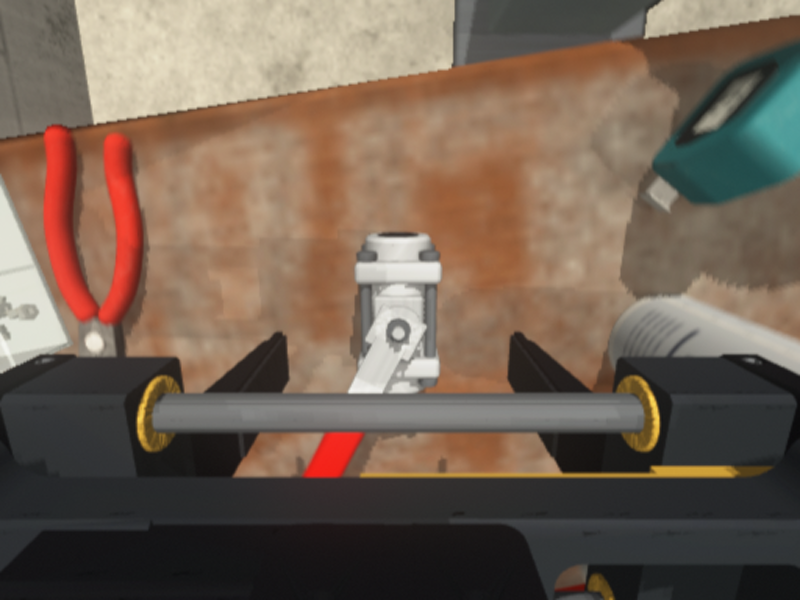

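The wrist view shows the valve centred and square between the fingers, hub at (398,330), with J6 well inside its range. I'll descend and grip.

Request:
carry_out --pt "0 0 25 -1.2 0" --pt "0 0 25 0 0" --pt "0 0 14 0 0.2" --pt "0 0 6.5 0 0.4" --pt "0 0 0 0 0.8" --pt "0 0 0 0 0.8" --pt "0 0 0 0 0.8" --pt "0 0 0 0 0.8" --pt "0 0 0 0 0.8" --pt "0 0 0 0 0.8" --pt "0 0 0 0 0.8"

```text
t: 22.45
eef_pos: [461.7, -283.7, 26.9]
tcp_rot: [-3.139, -0.008, -3.116]
ft_force: [-0.4, 0.7, 7.2]
opening: 0.438
grip_force: 29.9
```

```bash
python3 st.py
```

```text
22.45 [ 461.7 -283.7   26.9] yaw -178.56 tool z horiz [-0.0077 -0.0028] az -160.0 J [ -38.4   37.5  110.4   -0.7   32.3 -129.2] F [-0.4  0.7  7.2]
```

Request:
carry_out --pt "0 0 -8 0 0.8" --pt "0 0 -25 0 0.8" --pt "0 0 -45 0 0.8" --pt "0 0 -45 0 0.8" --pt "0 0 -45 0 0.8" --pt "0 0 -40 0 0.8" --pt "0 5 0 0 0.8" --pt "-3 20 0 0 0.8" --pt "-7 35 0 0 0.8" --pt "-7 38 0 0 0.8"

```text
t: 23.45
eef_pos: [476.8, -183.5, 232.5]
tcp_rot: [-3.141, -0.011, -3.118]
ft_force: [0.7, 0.7, -6.1]
opening: 0.443
grip_force: 29.9
```

Request:
carry_out --pt "-7 38 0 0 0.8" --pt "-7 38 0 0 0.8" --pt "-7 38 0 0 0.8" --pt "-7 38 0 0 0.8" --pt "-7 38 0 0 0.8" --pt "-7 38 0 0 0.8" --pt "-7 38 0 0 0.8" --pt "-7 38 0 0 0.8" --pt "-7 16 0 0 0.8" --pt "-6 6 0 0 0.8"

```text
t: 24.45
eef_pos: [537.9, 144.4, 231.4]
tcp_rot: [-3.139, -0.011, -3.114]
ft_force: [0.8, 0.3, -6.0]
opening: 0.441
grip_force: 29.9
```

Request:
carry_out --pt "0 0 0 4 0.8" --pt "0 0 0 8 0.8" --pt "0 0 0 8.5 0.8" --pt "0 0 0 8.5 0.8" --pt "0 0 0 8.5 0.8" --pt "0 0 0 8.5 0.8" --pt "0 0 0 8.5 0.8" --pt "0 0 0 8.5 0.8" --pt "0 0 0 8.5 0.8" --pt "0 0 0 8.5 0.8" --pt "0 0 0 6.4 0.8" --pt "0 0 0 4 0.8"

```text
t: 25.65
eef_pos: [538.3, 141.7, 231.9]
tcp_rot: [-3.132, 0.003, 1.584]
ft_force: [-0.2, 0.1, -6.1]
opening: 0.441
grip_force: 29.9
```

Run:
```python
from h import *
exec(open('st.py').read())
c=shot('wrist');np.savez('pics/wrist5.npz',**{k:c[k] for k in('color','K','R','t')})
cv2.imwrite('pics/wrist5.png',cv2.resize(c['color'],(800,600),interpolation=cv2.INTER_CUBIC)[:,:,::-1])
```

```text
25.65 [538.3 141.7 231.9] yaw 90.74 tool z horiz [-0.0097 -0.0031] az -162.0 J [ 8.  22.2 98.  -0.1 60.4  7.3] F [-0.2  0.1 -6.1]
```

View pics/wrist5.png

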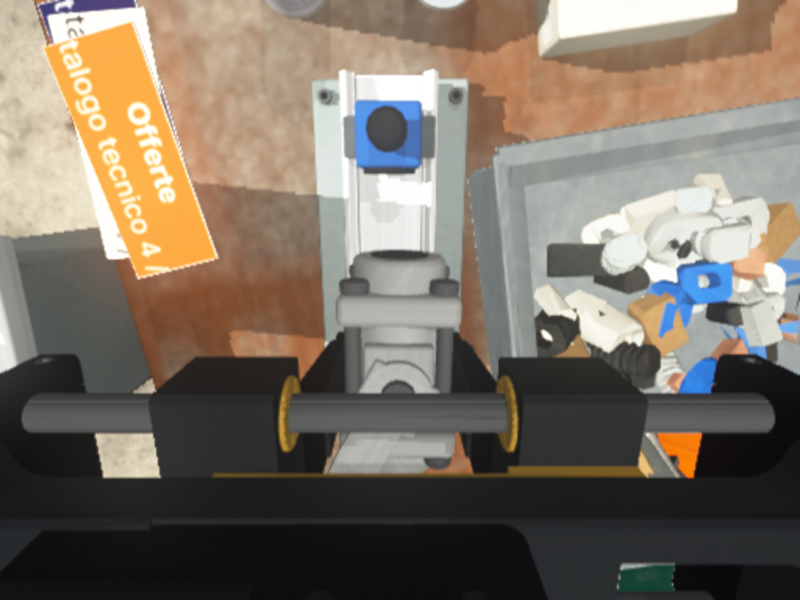

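The wrist view shows the valve held square in the gripper, cap from (337,310) to (461,310). The tail knob is at (388,128), and the bed corners are at (314,80) and (467,79). I'll re-measure the channel axis from here.

Run:
```python
from h import *
c=dict(np.load('pics/wrist5.npz')); k=512/800
hsv=cv2.cvtColor(c['color'],cv2.COLOR_RGB2HSV)
for n,u,v,z in[('bedTL',314,80,12),('bedTR',467,79,12),('knobtop',388,128,111),('boltL',325,96,12),('boltR',455,95,12)]:
    print(n,np.round(onz(c,u*k-.2,v*k-.2,z),1))
g=cv2.cvtColor(c['color'],cv2.COLOR_RGB2GRAY).astype(float)
# bed & channel edges per row: horizontal gradient peaks
for v in range(60,160,8):
    d=np.abs(np.diff(g[v-1:v+2].mean(0)))
    r=[]
    for lo,hi in((196,212),(214,226),(272,284),(288,304)):
        i=lo+np.argmax(d[lo:hi]); r.append((i,round(d[i])))
    print(v,r,[np.round(onz(c,i+.5,v,z)[:2],1).tolist() for (i,_),z in zip(r,(12,46,46,12))])
m=cv2.inRange(hsv,(105,120,50),(125,255,255));m[:,:220]=0;m[:,280:]=0;m[115:]=0
x,y,w,h=cv2.boundingRect(m);print([np.round(onz(c,*p,71),1).tolist() for p in((x-.5,y-.5),(x+w-.5,y-.5),(x-.5,y+h-.5))])
```

```text
bedTL [465.4 294.2  12. ]
bedTR [590.9 296.2  12. ]
knobtop [529.7 246.3 111. ]
boltL [474.1 282.3  12. ]
boltR [581.7 284.1  12. ]
60 [(np.int64(204), 39), (np.int64(216), 46), (np.int64(279), 35), (np.int64(299), 29)] [[469.9, 283.7], [490.2, 277.5], [564.3, 278.3], [592.6, 284.9]]
68 [(np.int64(199), 29), (np.int64(221), 26), (np.int64(279), 39), (np.int64(298), 27)] [[463.0, 274.1], [495.9, 268.9], [564.6, 269.6], [591.8, 275.4]]
76 [(np.int64(200), 44), (np.int64(219), 65), (np.int64(278), 51), (np.int64(298), 31)] [[463.9, 264.4], [493.3, 260.0], [563.8, 260.8], [592.3, 265.7]]
84 [(np.int64(200), 42), (np.int64(219), 71), (np.int64(277), 40), (np.int64(298), 31)] [[463.5, 254.5], [493.2, 251.1], [562.9, 251.8], [592.9, 255.9]]
92 [(np.int64(201), 33), (np.int64(219), 64), (np.int64(277), 38), (np.int64(297), 25)] [[464.5, 244.6], [493.0, 242.0], [563.2, 242.8], [592.1, 246.0]]
100 [(np.int64(201), 51), (np.int64(220), 36), (np.int64(277), 36), (np.int64(297), 33)] [[464.1, 234.4], [494.0, 232.8], [563.5, 233.6], [592.6, 235.9]]
108 [(np.int64(201), 31), (np.int64(222), 26), (n
[... 395 characters left out ...]
, [592.9, 204.7]]
132 [(np.int64(203), 32), (np.int64(222), 22), (np.int64(278), 45), (np.int64(296), 32)] [[465.3, 192.4], [495.7, 194.5], [566.1, 195.4], [593.4, 194.0]]
140 [(np.int64(204), 21), (np.int64(220), 32), (np.int64(274), 31), (np.int64(301), 24)] [[466.3, 181.5], [493.0, 184.6], [561.3, 185.5], [600.9, 183.3]]
148 [(np.int64(204), 26), (np.int64(220), 33), (np.int64(277), 37), (np.int64(295), 25)] [[465.9, 170.5], [492.8, 174.5], [565.5, 175.5], [593.2, 172.1]]
156 [(np.int64(204), 31), (np.int64(220), 25), (np.int64(277), 49), (np.int64(295), 37)] [[465.5, 159.2], [492.6, 164.3], [565.8, 165.3], [593.8, 161.0]]
[[504.6, 268.5, 71.0], [550.6, 268.9, 71.0], [503.9, 224.4, 71.0]]
```

Request:
carry_out --pt "1.4 -6.8 0 0 0.8" --pt "0 0 10 0 0.8" --pt "0 0 25 0 0.8" --pt "0 0 35 0 0.8" --pt "0 0 35 0 0.8" --pt "0 0 25 0 0.8" --pt "0 0 15 0 0.8" --pt "0 0 7 0 0.8" --pt "0 0 0 0 0.8" --pt "0 0 0 0 0.8"

```text
t: 26.7
eef_pos: [530.7, 143.8, 81.4]
tcp_rot: [-3.134, 0.002, 1.59]
ft_force: [-0.1, -0.8, -6.7]
opening: 0.439
grip_force: 29.9
```

Run:
```python
exec(open('st.py').read())
c=shot('wrist');np.savez('pics/wrist6.npz',**{k:c[k] for k in('color','K','R','t')})
cv2.imwrite('pics/wrist6.png',cv2.resize(c['color'],(800,600),interpolation=cv2.INTER_CUBIC)[:,:,::-1])
```

```text
26.7 [530.7 143.8  81.4] yaw 91.08 tool z horiz [-0.0072 -0.0024] az -161.0 J [ 8.300e+00  3.290e+01  1.074e+02 -1.000e-01  4.010e+01  7.300e+00] F [-0.1 -0.8 -6.7]
```

View pics/wrist6.png

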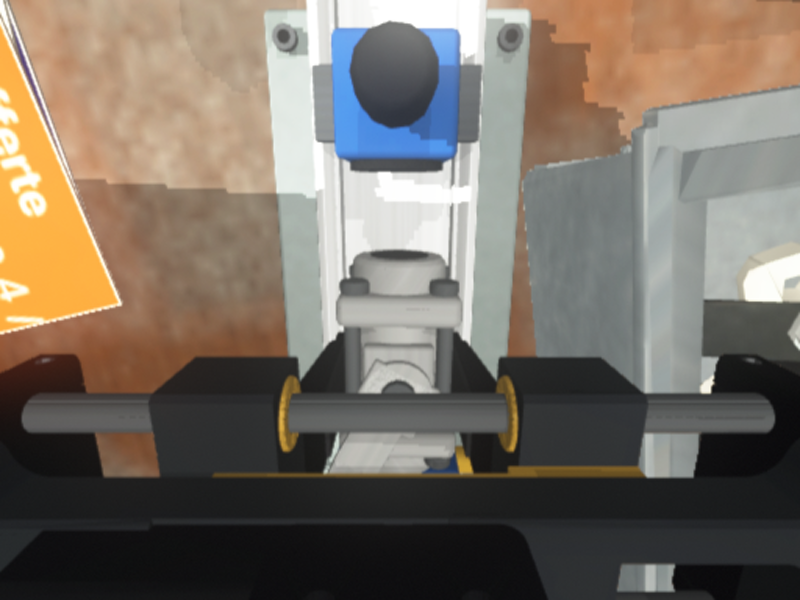

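The view shows the valve over the channel: its centre is at x≈400, the channel centre at ≈398. The tail seal is clear of its end. I'll lower it gently.

Request:
carry_out --pt "0 -0.8 5 0 0.8" --pt "0 0 5 0 0.8" --pt "0 0 4 0 0.8" --pt "0 0 3 0 0.8" --pt "0 0 2 0 0.8" --pt "0 0 1.5 0 0.8" --pt "0 0 0.8 0 0.8" --pt "0 0 0.5 0 0.8" --pt "0 0 0 0 0.8"

```text
t: 27.65
eef_pos: [529.5, 143.8, 59.1]
tcp_rot: [-3.134, 0.002, 1.589]
ft_force: [-0.4, -0.1, -6.5]
opening: 0.439
grip_force: 29.9
```

Request:
carry_out --pt "0 0 0.6 0 0.8" --pt "0 0 0.5 0 0.8" --pt "0 0 0.4 0 0.8" --pt "0 0 0 0 0.8"

```text
t: 28.05
eef_pos: [529.4, 143.7, 57.5]
tcp_rot: [-3.133, 0.002, 1.589]
ft_force: [0.3, 0.6, -6.7]
opening: 0.442
grip_force: 29.9
```

Request:
carry_out --pt "0 0 0.4 0 0.8" --pt "0 0 0 0 0.8"

```text
t: 28.25
eef_pos: [529.5, 143.7, 57.3]
tcp_rot: [-3.134, 0.002, 1.589]
ft_force: [-0.4, 0.7, -4.4]
opening: 0.442
grip_force: 29.9
```

Contact starting (weight reading falls from -6.7 to -4.4 N).

Request:
carry_out --pt "0 0 0.3 0 0.8" --pt "0 0 0.2 0 0.8" --pt "0 0 0 0 0.8"

```text
t: 28.55
eef_pos: [529.5, 143.7, 57.1]
tcp_rot: [-3.134, 0.002, 1.589]
ft_force: [-1.6, -2.7, 4.4]
opening: 0.441
grip_force: 29.9
```

Request:
carry_out --pt "0 0 0 0 0.5" --pt "0 0 0 0 0.4" --pt "0 0 0 0 0.3" --pt "0 0 0 0 0.2" --pt "0 0 -4 0 0.1" --pt "0 0 -20 0 0.1" --pt "0 0 -40 0 0.1" --pt "0 0 -45 0 0.1" --pt "0 0 -20 0 0.1" --pt "0 0 0 0 0.1"

```text
t: 29.55
eef_pos: [531.6, 144.3, 188.9]
tcp_rot: [-3.139, 0.002, 1.589]
ft_force: [-0.1, 0.2, 0.2]
opening: 0.895
grip_force: 0.0
```

Run:
```python
exec(open('st.py').read())
c=shot('wrist');np.savez('pics/wrist7.npz',**{k:c[k] for k in('color','K','R','t')})
cv2.imwrite('pics/wrist7.png',cv2.resize(c['color'],(800,600),interpolation=cv2.INTER_CUBIC)[:,:,::-1])
hsv=cv2.cvtColor(c['color'],cv2.COLOR_RGB2HSV)
m=cv2.inRange(hsv,(105,120,50),(125,255,255));m[:,:200]=0;m[:,310:]=0;m[150:]=0
x,y,w,h=cv2.boundingRect(m);print(x,y,w,h,[np.round(onz(c,*p,71),1).tolist() for p in((x-.5,y-.5),(x+w-.5,y-.5),(x-.5,y+h-.5),(x+w-.5,y+h-.5))])
```

```text
29.55 [531.6 144.3 188.9] yaw 91.06 tool z horiz [-0.0025 -0.0016] az -146.0 J [ 8.40e+00  2.44e+01  1.02e+02 -1.00e-01  5.38e+01  7.30e+00] F [-0.1  0.2  0.2]
229 60 48 49 [[504.5, 268.1, 71.0], [549.9, 268.9, 71.0], [504.2, 223.6, 71.0], [551.7, 224.5, 71.0]]
```

View pics/wrist7.png

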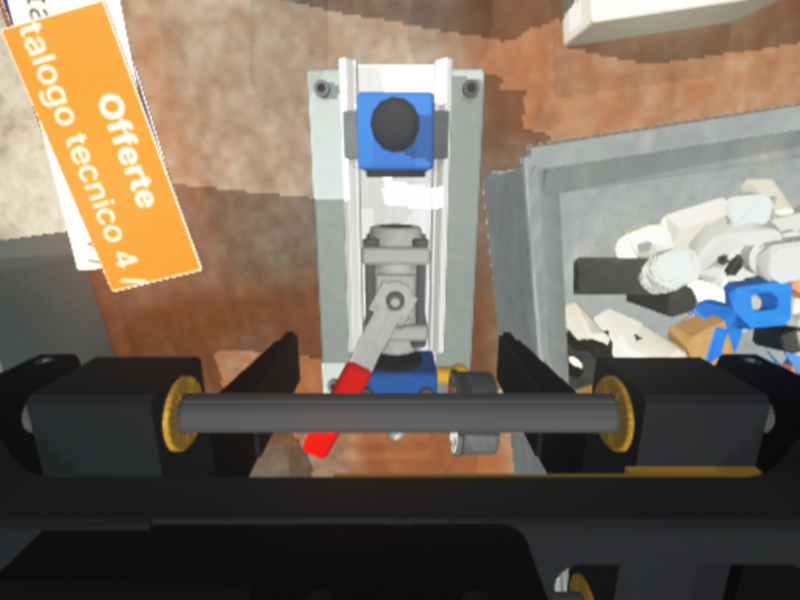

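The valve lies square in the channel with the lever towards the head: hub at (395,300), red sleeve at (318,450). The tail knob is at (395,123). I'll now grip the knob and slide the tailstock.

Request:
carry_out --pt "30 -0.5 0 0 0.1" --pt "40 -0.7 0 0 0.2" --pt "33 -0.5 0 0 0.3" --pt "0 0 35 0 0.4" --pt "0 0 35 0 0.4" --pt "0 0 20 0 0.4" --pt "0 0 10 0 0.4" --pt "0 0 0 0 0.4"

```text
t: 30.4
eef_pos: [525.3, 246.4, 83.6]
tcp_rot: [-3.13, 0.003, 1.589]
ft_force: [-0.0, -0.6, 0.3]
opening: 0.6
grip_force: 0.0
```

Request:
carry_out --pt "0 0 0 0 0.8" --pt "0 0 0 0 0.9" --pt "0 0 0 0 1" --pt "0 0 0 0 1" --pt "0 0 0 0 1" --pt "0 0 0 0 1"

```text
t: 31.0
eef_pos: [527.8, 246.9, 86.1]
tcp_rot: [-3.138, 0.001, 1.589]
ft_force: [6.8, -0.3, -1.5]
opening: 0.277
grip_force: 30.0
```

Request:
carry_out --pt "0 1 0 0 1" --pt "-2 1 0 0 1" --pt "-4 0 0 0 1" --pt "-5 0 0 0 1" --pt "-5 0 0 0 1" --pt "-4 0 0 0 1" --pt "-3 0 0 0 1" --pt "-2 0 0 0 1" --pt "-1 0 0 0 1" --pt "0 0 0 0 1"

```text
t: 32.0
eef_pos: [528.3, 221.1, 86.1]
tcp_rot: [-3.134, 0.002, 1.589]
ft_force: [-2.4, 1.4, 5.7]
opening: 0.277
grip_force: 30.0
```

```bash
python3 st.py
```

```text
32.0 [528.3 221.1  86.1] yaw 91.04 tool z horiz [-0.008  -0.0019] az -167.0 J [ 16.1  33.9 104.    0.   42.6  15. ] F [-2.4  1.4  5.7]
```

Request:
carry_out --pt "-1 0 0 0 1" --pt "-1 0 0 0 1" --pt "-1 0 0 0 1" --pt "-1 0 0 0 1" --pt "-1 0 0 0 1" --pt "-1 0 0 0 1" --pt "-1 0 0 0 1" --pt "-1 0 0 0 1" --pt "-1 0 0 0 1"

```text
t: 32.9
eef_pos: [528.5, 212.7, 86.1]
tcp_rot: [-3.134, 0.001, 1.589]
ft_force: [-2.6, 7.0, 5.9]
opening: 0.278
grip_force: 30.0
```

Request:
carry_out --pt "-0.8 0 0 0 1" --pt "-0.8 0 0 0 1" --pt "-0.8 0 0 0 1"

```text
t: 33.2
eef_pos: [528.5, 210.4, 86.1]
tcp_rot: [-3.134, 0.001, 1.589]
ft_force: [-3.5, 7.3, 5.3]
opening: 0.276
grip_force: 30.0
```

Request:
carry_out --pt "-0.6 0 0 0 1" --pt "-0.6 0 0 0 1" --pt "-0.6 0 0 0 1"

```text
t: 33.5
eef_pos: [528.5, 208.6, 86.1]
tcp_rot: [-3.134, 0.001, 1.589]
ft_force: [-2.2, 8.2, 6.3]
opening: 0.278
grip_force: 30.0
```

Request:
carry_out --pt "-0.6 0 0 0 1" --pt "-0.6 0 0 0 1" --pt "-0.6 0 0 0 1"

```text
t: 33.8
eef_pos: [528.6, 206.7, 86.1]
tcp_rot: [-3.134, 0.001, 1.589]
ft_force: [-2.7, 7.2, 5.0]
opening: 0.277
grip_force: 30.0
```

Request:
carry_out --pt "-0.5 0 0 0 1" --pt "-0.5 0 0 0 1"

```text
t: 34.0
eef_pos: [528.6, 206.1, 86.1]
tcp_rot: [-3.134, 0.0, 1.589]
ft_force: [-3.6, 14.1, 4.4]
opening: 0.277
grip_force: 30.0
```

Request:
carry_out --pt "-0.5 0 0 0 1" --pt "-0.5 0 0 0 1"

```text
t: 34.2
eef_pos: [528.6, 206.0, 86.1]
tcp_rot: [-3.134, -0.001, 1.588]
ft_force: [-3.4, 21.9, 3.2]
opening: 0.279
grip_force: 30.0
```

Request:
carry_out --pt "-0.4 0 0 0 1" --pt "0 0 0 0 1"

```text
t: 34.4
eef_pos: [528.6, 206.0, 86.1]
tcp_rot: [-3.134, -0.001, 1.589]
ft_force: [-3.4, 22.1, 3.1]
opening: 0.278
grip_force: 30.0
```

The tailstock has stalled at 22 N with the knob at y = 206.0, where clamping was predicted. I'll relax, release and lift, and measure the lever from the last image.

Request:
carry_out --pt "0.6 0 0 0 1" --pt "0.6 0 0 0 1" --pt "0 0 0 0 0.6" --pt "0 0 0 0 0.4" --pt "0 0 0 0 0.4" --pt "0 0 -6 0 0.4" --pt "0 0 -25 0 0.4" --pt "0 0 -40 0 0.4" --pt "0 0 -40 0 0.4" --pt "0 0 -20 0 0.4" --pt "0 0 0 0 0.4"

```text
t: 35.5
eef_pos: [530.9, 205.0, 219.9]
tcp_rot: [-3.139, 0.001, 1.589]
ft_force: [-0.6, -0.7, -0.4]
opening: 0.598
grip_force: 0.0
```

```bash
cat > lev.py <<'E'
from h import *
exec(open('st.py').read())
def red(c,box):
    hsv=cv2.cvtColor(c['color'],cv2.COLOR_RGB2HSV)
    m=cv2.inRange(hsv,(0,160,90),(8,255,255))|cv2.inRange(hsv,(172,160,90),(180,255,255))
    k=np.zeros_like(m);x0,x1,y0,y1=box;k[y0:y1,x0:x1]=m[y0:y1,x0:x1]
    n,l,st,ce=cv2.connectedComponentsWithStats(k);i=1+np.argmax(st[1:,4])
    return cv2.findNonZero((l==i).astype(np.uint8)).reshape(-1,2).astype(float),st[i]
def ang(c,box,stem):
    p,st=red(c,box);P=np.array([onz(c,*q,94)[:2] for q in p])
    u,s_,vt=np.linalg.svd(P-P.mean(0));d=vt[0];d=d*np.sign(d@(P.mean(0)-stem))
    a=P.mean(0)-stem
    print(st,'centroid',P.mean(0).round(1),'r',np.linalg.norm(a).round(1),'axis dir',np.degrees(np.arctan2(d[1],d[0])).round(1),'from stem',np.degrees(np.arctan2(a[1],a[0])).round(1),'reach',((P-stem)@d).min().round(0),((P-stem)@d).max().round(0))
E
python3 - <<'E'
from lev import *
ang(dict(np.load('pics/wrist7.npz')),(190,300,200,310),np.array([529.6,143.7]))
t=shot('top'); ang(t,(180,260,150,220),np.array([530,134.5]))
w=shot('wrist'); 
try: ang(w,(150,330,150,330),np.array([530,134.5]))
except Exception as e: print(e)
E
```

```text
35.5 [530.9 205.  219.9] yaw 91.04 tool z horiz [-0.0028 -0.0012] az -157.0 J [14.5 23.8 97.4 -0.  59.  13.5] F [-0.6 -0.7 -0.4]
[213 232  24  20 327] centroid [501.7  89.6] r 60.9 axis dir -137.2 from stem -117.3 reach 45.0 73.0
[223 170  23  15 124] centroid [490.5  54.6] r 89.1 axis dir -116.8 from stem -116.3 reach 51.0 126.0
[212 277  29  27 466] centroid [497.8  72.9] r 69.5 axis dir -122.5 from stem -117.6 reach 47.0 93.0
```

Request:
carry_out --pt "-31 -9.2 0 0 0.4" --pt "-42 -12.5 0 0 0.4" --pt "-42 -12.5 0 0 0.4" --pt "-40 -12 0 0 0.4" --pt "0 0 0 7 0.4" --pt "0 0 0 7 0.4" --pt "0 0 0 7 0.4" --pt "0 0 0 6.5 0.4" --pt "0 0 0 0 0.4"

```text
t: 36.5
eef_pos: [486.0, 49.0, 216.0]
tcp_rot: [-3.133, 0.007, 1.107]
ft_force: [0.5, 0.1, -1.1]
opening: 0.604
grip_force: 0.0
```

Run:
```python
from lev import *
t=shot('top'); stem=np.array([529.9,134.3])
ang(shot('wrist'),(0,512,100,384),stem)
```

```text
36.5 [486.  49. 216.] yaw 63.45 tool z horiz [-0.0105 -0.0025] az -167.0 J [ -1.9  17.8 108.1  -0.2  54.7  24.8] F [ 0.5  0.1 -1.1]
[ 247  142   19   69 1184] centroid [491.5  57.2] r 86.2 axis dir -116.9 from stem -116.5 reach 50.0 124.0
```

Request:
carry_out --pt "1.7 2.4 20 0 0.4" --pt "0 0 40 0 0.4" --pt "0 0 35 0 0.4" --pt "0 0 25 0 0.4" --pt "0 0 10 0 0.4" --pt "0 0 4 0 0.4" --pt "0 0 0 0 0.4"

```text
t: 37.3
eef_pos: [488.6, 49.2, 83.4]
tcp_rot: [-3.136, 0.006, 1.11]
ft_force: [0.4, -0.1, 0.5]
opening: 0.603
grip_force: 0.0
```

Request:
carry_out --pt "0 0 0 0 0.6" --pt "0 0 0 0 0.7" --pt "0 0 0 0 0.8" --pt "0 0 0 0 0.9" --pt "0 0 0 0 0.9" --pt "0 0 0 0 0.9"

```text
t: 37.9
eef_pos: [488.3, 49.3, 83.3]
tcp_rot: [-3.135, 0.006, 1.11]
ft_force: [-1.2, 0.6, 2.4]
opening: 0.194
grip_force: 30.0
```

```bash
python3 st.py
```

```text
37.9 [488.3  49.3  83.3] yaw 63.58 tool z horiz [-0.0083 -0.0025] az -163.0 J [ -1.9  29.3 115.6  -0.3  35.6  24.8] F [-1.2  0.6  2.4]
```

Request:
carry_out --pt "0.1 -2.5 0 1.5 0.9" --pt "0.1 -4.9 0 2.95 0.9" --pt "0.1 -4.9 0 2.95 0.9" --pt "0.1 -4.9 0 2.95 0.9" --pt "0.1 -4.9 0 2.95 0.9" --pt "0.1 -4.9 0 2.95 0.9" --pt "0.1 -2.5 0 1.5 0.9" --pt "0 0 0 0 0.9"

```text
t: 38.7
eef_pos: [463.7, 66.3, 83.3]
tcp_rot: [-3.137, 0.008, 0.799]
ft_force: [-4.6, -1.2, 2.1]
opening: 0.195
grip_force: 30.0
```

```bash
python3 st.py
```

```text
38.7 [463.7  66.3  83.3] yaw 45.78 tool z horiz [-0.0094 -0.0026] az -165.0 J [ 1.000e-01  2.810e+01  1.186e+02 -3.000e-01  3.390e+01  4.460e+01] F [-4.6 -1.2  2.1]
```

Exactly on target. Release, lift, measure.

Request:
carry_out --pt "0 0 0 0 0.7" --pt "0 0 0 0 0.5" --pt "0 0 0 0 0.4" --pt "0 0 -6 0 0.4" --pt "0 0 -25 0 0.4" --pt "0 0 -40 0 0.4" --pt "0 0 -45 0 0.4" --pt "0 0 -20 0 0.4" --pt "0 0 0 0 0.4"

```text
t: 39.6
eef_pos: [466.6, 66.6, 222.5]
tcp_rot: [3.141, 0.003, 0.799]
ft_force: [0.1, 0.5, -0.4]
opening: 0.6
grip_force: 0.0
```

Run:
```python
from lev import *
stem=np.array([529.9,134.3]); w=shot('wrist');np.savez('pics/wrist8.npz',**{k:w[k] for k in('color','K','R','t')})
ang(w,(0,512,100,384),stem); t=shot('top')
ang(t,(180,270,150,230),stem)
# knob, blue blocks in top view
hsv=cv2.cvtColor(t['color'],cv2.COLOR_RGB2HSV)
m=cv2.inRange(hsv,(105,120,50),(125,255,255));m[:,:165]=0;m[:,240:]=0;m[:145]=0;m[190:]=0
n,l,st,ce=cv2.connectedComponentsWithStats(m)
for i in range(1,n):
    if st[i][4]>20: x,y,W,H,a=st[i];print('blue',st[i],onz(t,x-.5,y+H/2,71).round(1),onz(t,x+W-.5,y+H/2,71).round(1))
cv2.imwrite('pics/w8.png',w['color'][:,:,::-1])
```

```text
39.6 [466.6  66.6 222.5] yaw 45.81 tool z horiz [-0.0021 -0.0025] az -130.0 J [  0.2  15.7 110.   -0.2  54.4  44.5] F [ 0.1  0.5 -0.4]
[ 244  145   18   67 1127] centroid [470.   72.1] r 86.3 axis dir -133.6 from stem -133.9 reach 49.0 124.0Traceback (most recent call last):
  File "<stdin>", line 4, in <module>
  File "lev.py", line 10, in ang
    p,st=red(c,box);P=np.array([onz(c,*q,94)[:2] for q in p])
         ~~~^^^^^^^
  File "lev.py", line 7, in red
    n,l,st,ce=cv2.connectedComponentsWithStats(k);i=1+np.argmax(st[1:,4])
                                                      ~~~~~~~~~^^^^^^^^^^
    return _wrapfunc(a, 'argmax', axis=axis, out=out, **kwds)
    return bound(*args, **kwds)
ValueError: attempt to get argmax of an empty sequence
```

Run:
```python
from h import *
for f in('wrist1','wrist7','wrist8'):
    c=dict(np.load(f'pics/{f}.npz'));hsv=cv2.cvtColor(c['color'],cv2.COLOR_RGB2HSV)
    m=cv2.inRange(hsv,(105,120,50),(125,255,255))
    ys,xs=np.nonzero(m);P=np.array([onz(c,x,y,71)[:2] for x,y in zip(xs,ys)])
    for nm,lo,hi in(('tail',150,290),('head',40,120)):
        k=(abs(P[:,0]-530)<40)&(P[:,1]>lo)&(P[:,1]<hi)
        q=P[k]
        if len(q)>50:
            r=q[abs(q[:,0]-530)<15];print(f,nm,len(q),'x',np.percentile(q[:,0],[1,99]).round(1),'y',np.percentile(r[:,1],[1,99]).round(1))
```

```text
wrist1 tail 632 x [504.5 550.4] y [193.7 235.7]
wrist1 head 613 x [503.  558.9] y [55.7 84.3]
wrist7 tail 1455 x [504.8 550.5] y [224.8 268.3]
wrist7 head 649 x [512.8 559.1] y [68.8 86. ]
wrist8 tail 1172 x [505.6 551.1] y [183.7 225.7]
wrist8 head 1190 x [502.6 559.5] y [55.7 84.9]
```

```bash
python3 -c "
from cell import env
print(env.job_done())"
```

```text
the job is handed in; nothing more can be done
None
```

The job is handed in, verdict not shown: the valve is clamped between the seals (tailstock about 52 mm), the lever is at about 45°, and no bystander was touched as far as I could tell (not re-measured).

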